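Lift the hot brown egg out of the rack with tongs and hold it over the sink

ROBOT

A 6-joint arm with a two-finger parallel gripper is mounted at the origin on a cart in front of the work surface, level with it; the furniture and walls round the work are solid. World frame = base frame: x ahead of the robot, y to its left, z up, the work surface at z = 0. Lengths are in m, angles in rad, forces in N, time in s.
With the tool pointing down it reaches from about 0.325 to 1 m from the base axis. Payload 5.1 kg.
Tool frame: the origin (TCP) lies at the very end of the fingers, on their centre line; the grasp point (between the pads) lies 19 mm behind it; z points along the fingers, y is the direction in which the jaws open and shut (so a half turn about z gives the same grasp; the last joint's range is limited). The gripper opens to 85 mm and grips with 20 to 120 N. Pads are 22 mm wide; open, the fingers measure 114 mm over their backs; the gripper's body (76 mm by 85 mm) begins 54 mm behind the grasp point. The pads swing forward as they close: fully open they stand 13 mm farther back than shut.
Start: joints at [-1.205, 0.124, 1.65, -0, 1.367, -0.083], TCP at [0.282, -0.586, 0.231] pointing down, gripper open.
Joint ranges: [-2.61, 2.61], [-1.02, 2.33], [0.03, 2.71], [-1.35, 4.49], [0.32, 2.68], [-2.91, 2.91]. Speed limits (rad/s): [2.57, 2.57, 3.14, 3.14, 3.14, 3.14].

INTERFACE

Orientations are given as a unit quaternion [w, x, y, z].
In Python, from bench import telemetry, capture, workorder gives the robot as it stands.
- The arm moves only by the tool send_rows, never from a script. Its argument "series" is a list of rows, each a list of 3 entries, a list of its own where there are three numbers: the shift along the world's x, y, z scaled (see below), then the turn, a rotation vector about the world's x, y, z scaled (see below), then the opening, from 0 (shut) to 1 (fully open). In form: [[[dx, dy, dz], [wx, wy, wz], jaw], ...]. A call has 1 to 10 rows; each row is the pose to reach, as a shift and turn from the pose commanded when the call began, turning the shorter way round; what a row does not reach only later rows make up. The controller multiplies each number of a shift by 0.25 m and each number of a turn by 360 degrees. A row lasts 1/12 s, in which the tool goes at most 41.7 mm and 7.16 degrees, less where a joint would pass 70% of its speed; a pose out of reach is approached as far as the arm can. A call with a number of a shift or a turn outside -1 to 1 is refused whole. A call with a gripper value outside its range is refused whole. The fingers move at their own pace and stop on an object; "squeeze" is the grip in N (left out, the last holds). Time passes only in rows, so rows that repeat a pose let the fingers close. It gives the time, the measured TCP pose, the force and the opening at its end, in the units of the state.
- telemetry.observe(): the state, without advancing time (a new reading comes with each control period).
- capture(name): name is "scene" or "side" or "wrist"; returns a dict with "color" (420x560x3 uint8, red, green, blue), "range_z" (420x560 float32, m along the optical axis (not along the pixel's ray), 0 where there is no reading), "K" (3x3 intrinsics, pixels), "origin" and "rotation" of the camera in the world. Camera axes: x right, y up, looking along -z (the intrinsics and any distortion apply to the point x, -y, -z); pixel columns grow to the right and rows downward; lengths in m; the calibration is good to about 2 mm. A picture is of the moment at which its call begins.
- workorder.job_done(): hands the job in, once; it reports no verdict.
The state is a dict: "time": time; "joints": joint angles; "dq": joint speeds; "joint_torque": joint torques, N m; "ee_pos": TCP position; "eef_rot": TCP orientation; "contact_force": force on the tool from outside, world axes, zero at the start; "torque": the same for the moment, N m; "finger_gap": finger opening in m.
Only numpy, scipy, OpenCV 4.12 (cv2) and the standard library are available. Lean on these libraries where they do the work, as an engineer would, in place of code of your own. Each camera call takes 0.05 s, during which the arm holds its last target.

TASK

The brown egg in the wire rack is done and too hot to touch: pick up the kitchen tongs lying on the worktop, close them on the brown egg, lift it out of the rack and hold it over the sink bowl, clear above the rim, ready for the cold rinse. Finish like that, with the egg still gripped in the tongs; nothing is put down. Touch the egg only with the tongs, and leave the two white eggs in their seats and the egg cup and salt shaker where they stand.

Things in the scene. Friction and masses are not known exactly. Their poses are not given: they have to be found in the camera images.
- tongs: Sprung kitchen tongs, 255 x 90 x 22 mm, 110 g, lying on their side: steel limbs, black grips, red scoops. Origin: on the underside, midway between the black grips at mid length, where to take them (near the balance point). x runs along the middle line from hinge (x = -110 mm) to scoops (x = +95 mm), z up as they lie, y to the left limb. Grips: x -40 to +37 mm, 22 mm high.
- tongs_left: Left (+y) limb of the tongs; origin on the hinge pin, at the underside. Squeezing both grips together from outside closes the tongs, evenly on both sides. Width over the grips at the tongs' origin: 60 mm sprung open (80 mm between the scoops), 52 mm (66 mm) to carry them to the egg, 40 mm when closed on an egg (44 mm).
- tongs_right: Right (-y) limb; origin on the hinge pin, at the underside; both limbs have the axes of the tongs when sprung open. The spring pushes each grip outward with about 7 N when open and 9 N on an egg: the tongs must be kept squeezed to stay in the hand and open by themselves when let go.
- tongs_tip (a point): Point midway between the two scoops, at mid height (11 mm above the underside): the middle of the egg belongs here. Each scoop is 29 mm long and 19 mm high, shaped to a radius of 22 mm, its wall 4 mm thick.
- egg_rack: Steel wire egg rack on a round cork trivet (176 mm across), fixed. Origin: centre of the trivet's underside, on the worktop. Seats: three wire rings, 41 mm across, 48 mm above the worktop, at (-26, 38), (-26, -38) and (44, 0) mm in its own x, y; x points away from the robot within 20 degrees. Outer wire: 148 mm across, top at 36 mm; side loops to y = +-94 mm, 40 mm high.
- brown_egg: Hot brown egg, 60 g, 58 mm tall and 44 mm across, standing in one of the two seats nearer the robot. Origin: its middle (about 63 mm above the worktop while it stands; the widest place is 2 mm lower). z points to its small end.
- white_egg_1: White egg of the same size in the other of the two nearer seats, 76 mm from the brown one. Origin: its middle. Must stay.
- white_egg_2: White egg of the same size in the seat farther from the robot. Origin: its middle. Must stay.
- sink_bowl (a point): Centre of the sink bowl's mouth, at its rim (3 mm above the worktop). The mouth measures 320 mm along world x and 340 mm along world y; 150 mm deep. The tap's spout comes from the far right and ends near (+40, 0) mm from this point, 120 to 160 mm above the rim: the half of the bowl nearer the robot is free.
- egg_cup: White egg cup, 49 mm across, 48 mm tall, empty, between rack and sink. Origin: centre of the underside. Stays where it is.
- salt_shaker: Glass salt shaker with grey cap, 44 mm across, 90 mm tall. Origin: centre of the underside. Stays where it is.

How it is judged:
By the outcome, as a careful person would: the job done as asked, in the order asked, and still so for the second after the job is handed in, while the arm keeps its last pose, push and grip.
It also fails if it takes over 48 s, if anything falls off the work surface, if the arm or the gripper's body presses on something with over 40 N, if the wrist force passes 120 N, or if a joint passes its speed limit or range.

## Working session

There is one attempt and no reset: what is moved stays moved. The work goes in short steps, Python scripts to look and compute and a tool call to move; the robot and the scene stay as the last step left them, time stands still between calls to the robot, and variables do not carry over. Pictures are saved under pics/ and viewed, and the job is handed in when it is done.

Besides the shell and the picture viewer there is one more tool, called after "Emit:" in YAML: its name, and indented under it one key for each argument. send_rows: Moves the arm, as the interface text tells. Shifts and turns lie within -1 to 1; 1 stands for 0.25 m of shift or 360 degrees of turn. Its arguments: {"type":"object","properties":{"series":{"type":"array"},"squeeze":{"type":"number"}},"required":["series"]}

```bash
mkdir -p pics; ls; cat > h.py <<'E'
import numpy as np, cv2, pickle
from bench import telemetry, capture, workorder
def snap(n,tag):
    d=capture(n); pickle.dump(d,open(f'{tag}.pkl','wb')); cv2.imwrite(f'pics/{tag}.png',d['color'][:,:,::-1]); return d
def pts(d):
    K=np.array(d['K']);Z=d['range_z'].astype(float);h,w=Z.shape
    u,v=np.meshgrid(np.arange(w),np.arange(h))
    P=np.stack([(u-K[0,2])/K[0,0]*Z,-(v-K[1,2])/K[1,1]*Z,-Z],-1)
    W=P@np.array(d['rotation']).T+np.array(d['origin']); W[Z==0]=np.nan; return W
E
python3 - <<'E'
from h import *
s=telemetry.observe();print(s)
for n in('scene','side','wrist'):
    d=snap(n,n+'0');print(n,d['K'],d['origin'],d['rotation'],[k for k in d])
E
```

```text
pics
{'time': 0.0, 'joints': array([-1.20464941e+00,  1.24518610e-01,  1.65164493e+00,  1.25413867e-06,
        1.36747220e+00, -8.26049873e-02]), 'dq': array([ 1.58429795e-03, -1.14172698e-03, -1.52137513e-03, -8.65185859e-04,
        1.57360780e-04, -5.46843335e-05]), 'joint_torque': array([ 4.22158394e-05, -4.23624015e+01, -3.65448689e+01, -1.19622405e-04,
        7.13664660e-03,  2.34113614e-06]), 'ee_pos': array([ 0.28175598, -0.58510376,  0.23006145]), 'eef_rot': array([-1.01138032e-03,  9.74932666e-01,  2.22497760e-01, -1.43732532e-04]), 'contact_force': array([ 0.65501327, -0.17048247, -0.30969129]), 'torque': array([-0.02009494, -0.01370753,  0.00359326]), 'finger_gap': 0.08511240829969617}
scene [[455.77149608   0.         284.04090375]
 [  0.         455.77149608 213.80054263]
 [  0.           0.           1.        ]] [-0.09295182 -0.4116468   0.52615158] [ 0.74060786  0.4341627  -0.25066488 -0.44740347] ['color', 'range_z', 'K', 'origin', 'rotation']
side [[545.23248167   0.         282.77915787]
 [  0.         545.23248167 203.94618337]
 [  0.           0.           1.        ]] [ 0.20455835 -0.62141424  1.16968815] [ 0.91543314  0.27432501 -0.08425264 -0.28218691] ['color', 'range_z', 'K', 'origin', 'rotation']
wrist [[359.33235939   0.         274.76619719]
 [  0.         359.33235939 209.67954635]
 [  0.           0.           1.        ]] [ 0.35482431 -0.55040729  0.37197377] [ 0.83588169 -0.13496704  0.08522322 -0.52518826] ['color', 'range_z', 'K', 'origin', 'rotation']
```

```bash
cat >> h.py <<'E'
from scipy.spatial.transform import Rotation as R
def RM(q): q=np.array(q); return R.from_quat([q[1],q[2],q[3],q[0]]).as_matrix()
def pts(d):
    K=np.array(d['K']);Z=d['range_z'].astype(float);h,w=Z.shape
    u,v=np.meshgrid(np.arange(w),np.arange(h))
    P=np.stack([(u-K[0,2])/K[0,0]*Z,-(v-K[1,2])/K[1,1]*Z,-Z],-1)
    W=P@RM(d['rotation']).T+np.array(d['origin']); W[Z==0]=np.nan; return W
def ray(d,u,v,z):
    K=np.array(d['K']);p=np.array([(u-K[0,2])/K[0,0],-(v-K[1,2])/K[1,1],-1.])@RM(d['rotation']).T;o=np.array(d['origin'])
    return o+p*(z-o[2])/p[2]
def proj(d,P):
    K=np.array(d['K']);c=(np.atleast_2d(P)-np.array(d['origin']))@RM(d['rotation']);
    return np.stack([K[0,0]*c[:,0]/-c[:,2]+K[0,2],K[1,1]*-c[:,1]/-c[:,2]+K[1,2]],-1)
E
python3 - <<'E'
import cv2,numpy as np
E
echo
```

```text
(no output)
```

View pics/scene0.png

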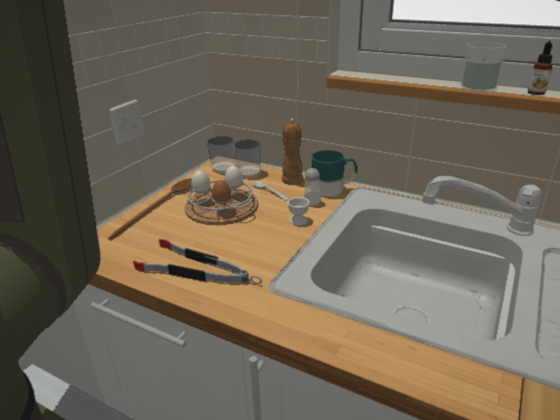

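View pics/side0.png

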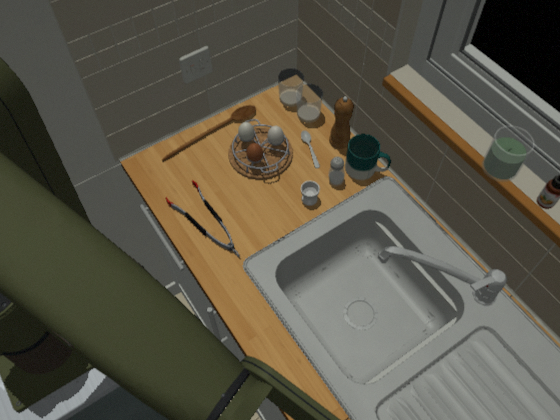

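View pics/wrist0.png

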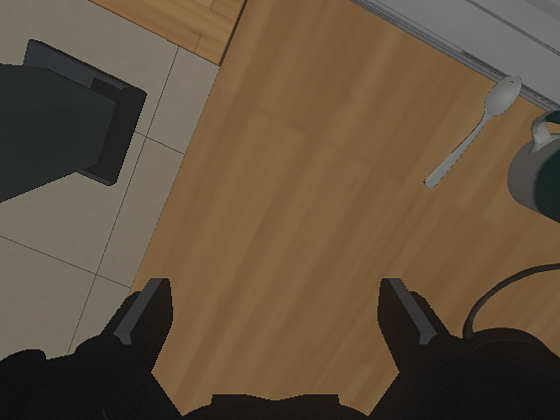

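The scene view shows the tongs near (200,265), their red scoops at (165,244) and (140,267) and the hinge at about (250,275). It also has the brown egg at (221,190), the cup at (298,210), the shaker at (312,188) and the sink at lower right. The side view shows the same from above.

```bash
python3 - <<'E'
from h import *
S=pickle.load(open('scene0.pkl','rb'));D=pickle.load(open('side0.pkl','rb'))
for nm,d,box in(('scene',S,(100,150,330,300)),('side',D,(120,80,380,270))):
    W=pts(d);c=d['color'];hsv=cv2.cvtColor(c,cv2.COLOR_RGB2HSV)
    H,Sa,V=[hsv[...,i].astype(int) for i in range(3)]
    roi=np.zeros(H.shape,bool);roi[box[1]:box[3],box[0]:box[2]]=1
    ms={'red':((H<5)|(H>174))&(Sa>150)&(V>60),'black':(V<45),'brown':(H<12)&(Sa>80)&(Sa<185)&(V>50)&(V<170),'white':(Sa<45)&(V>140)}
    for k,m in ms.items():
        m=(m&roi).astype(np.uint8)
        n,l,st,ce=cv2.connectedComponentsWithStats(m)
        for i in range(1,n):
            if st[i,4]>25:
                P=W[l==i];P=P[~np.isnan(P[:,0])]
                print(nm,k,st[i],ce[i].round(1),np.median(P,0).round(4) if len(P) else None,P.min(0).round(3) if len(P) else '',P.max(0).round(3) if len(P) else '')
for k,u,v in (('s',262,281),):
    print(ray(S,u,v,.01))
# tops: view
for nm,d,(x0,y0,x1,y1),s in(('scene',S,(95,150,335,300),3),('side',D,(140,80,400,270),3)):
    cv2.imwrite(f'pics/{nm}_z.png',cv2.resize(d['color'][y0:y1,x0:x1,::-1],None,fx=s,fy=s,interpolation=cv2.INTER_CUBIC))
E
```

```text
scene red [160 240  11   9  65] [164.8 243.5] [0.4774 0.1864 0.0096] [0.474 0.169 0.   ] [0.48  0.198 0.019]
scene red [134 261  10  10  62] [138.9 265.9] [0.3937 0.175  0.0107] [0.392 0.167 0.001] [0.398 0.187 0.019]
scene black [185 249  32  16 215] [199.  256.6] [0.4712 0.0928 0.0099] [ 0.468  0.051 -0.   ] [0.475 0.13  0.021]
scene black [168 265  38  16 316] [186.3 272.5] [0.4185 0.0816 0.011 ] [ 0.41   0.043 -0.001] [0.426 0.12  0.022]
scene brown [211 181  20  21 273] [220.8 190.7] [0.632  0.1464 0.0698] [0.622 0.133 0.008] [0.723 0.248 0.09 ]
scene brown [133 261  12  11  39] [138.8 265.6] [0.3945 0.1767 0.0077] [ 0.392  0.164 -0.003] [0.412 0.212 0.02 ]
scene white [214 164  45  13 269] [234.5 169.7] [0.8344 0.2074 0.0223] [0.702 0.158 0.007] [0.87 0.32 0.09]
scene white [261 164  21   5  30] [271.4 166.1] [9.338e-01 1.927e-01 2.000e-04] [ 0.928  0.161 -0.001] [0.939 0.227 0.004]
scene white [192 171  14  11  95] [198.1 175.7] [0.6533 0.2244 0.0816] [0.645 0.214 0.069] [0.668 0.241 0.091]
scene white [253 181  35  19 105] [268.6 188.6] [0.8027 0.1293 0.0033] [ 0.774  0.061 -
[... 967 characters left out ...]
74.5 128.6] [0.7172 0.1721 0.0909] [0.709 0.164 0.085] [0.732 0.183 0.095]
side white [311 151   8  16  46] [314.5 159.3] [0.7868 0.0818 0.0083] [0.776 0.061 0.002] [0.796 0.107 0.013]
side white [304 190  14   6  58] [310.4 192.6] [ 0.7047 -0.0105  0.0251] [ 0.681 -0.035  0.02 ] [0.721 0.003 0.056]
side white [350 199  18  15  66] [358.8 206.5] [ 0.7938 -0.102   0.0038] [ 0.766 -0.116 -0.   ] [ 0.816 -0.089  0.009]
side white [ 247  214   98   56 1409] [290.7 244.5] [ 0.5812 -0.0955  0.0044] [ 0.466 -0.127 -0.003] [ 0.738 -0.073  0.013]
side white [339 250  41  20 323] [363.1 263. ] [ 0.7667 -0.1823 -0.1464] [ 0.7   -0.222 -0.155] [ 0.8   -0.16  -0.138]
[ 0.46192359 -0.05740153  0.01      ]
```

View pics/scene_z.png

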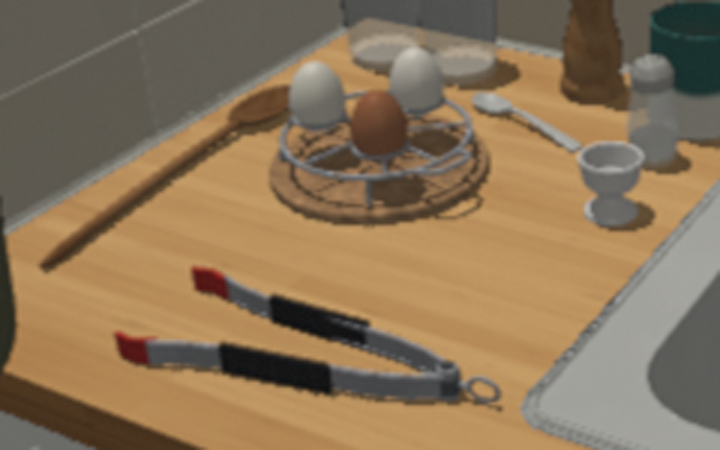

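View pics/side_z.png

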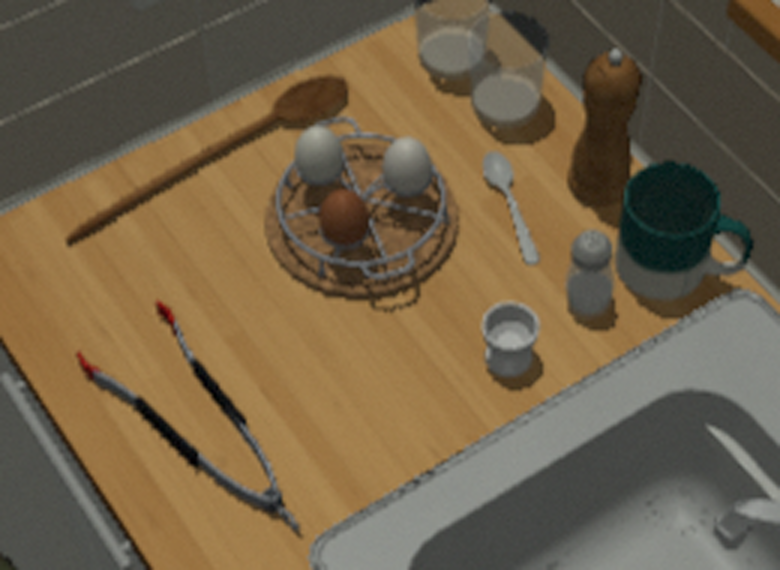

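```bash
python3 - <<'E'
from h import *
S=pickle.load(open('scene0.pkl','rb'));D=pickle.load(open('side0.pkl','rb'))
# egg: segment by 3D points z 0.055..0.1 near rack, cluster by nearest seed, fit ellipsoid-of-revolution a=22,c=29 at z .063
from scipy.optimize import least_squares
seeds=np.array([[.645,.145],[.665,.228],[.725,.172]])
for nm,d in(('scene',S),('side',D)):
    W=pts(d).reshape(-1,3);W=W[~np.isnan(W[:,0])]
    for s in seeds:
        P=W[(W[:,2]>.06)&(W[:,2]<.1)&(np.hypot(*(W[:,:2]-s).T)<.03)]
        f=lambda p:np.sqrt(((P[:,0]-p[0])/.022)**2+((P[:,1]-p[1])/.022)**2+((P[:,2]-p[2])/.029)**2)-1
        r=least_squares(f,[*s,.063],loss='soft_l1',f_scale=.1);print(nm,len(P),r.x.round(4),np.abs(f(r.x)).mean()*22)
    P=W[(W[:,2]>.014)&(W[:,2]<.03)]
    Wt=pts(d);c=d['color'];
    # tongs points by height
    M=(Wt[...,2]>.012)&(Wt[...,2]<.03)&(Wt[...,0]<.52)&(Wt[...,0]>.36)&(Wt[...,1]>-.05)&(Wt[...,1]<.22)
    V=c.max(-1)
    for k,lim in(('near',(0,.445)),('far',(.445,1))):
        m=M&(V<50)&(Wt[...,0]>lim[0])&(Wt[...,0]<lim[1]);Q=Wt[m];print(nm,k,m.sum(),Q.mean(0).round(4),Q.min(0).round(3),Q.max(0).round(3))
print('side red tips'); 
W=pts(D);c=D['color'].astype(int);m=(c[...,0]>90)&(c[...,1]<40)&(c[...,2]<45)
n,l,st,ce=cv2.connectedComponentsWithStats(m.astype(np.uint8))
for i in range(1,n): print(st[i],ce[i],np.nanmedian(W[l==i],0).round(4))
# sink: z map edges along lines
W=pts(S).reshape(-1,3);W2=pts(D).reshape(-1,3);A=np.vstack([W,W2]);A=A[~np.isnan(A[:,0])]
deep=A[(A[:,2]<-.13)&(A[:,2]>-.17)];print('floor',np.percentile(deep,[1,99],axis=0).round(3))
w=A[(A[:,2]<-.02)&(A[:,2]>-.2)&(A[:,0]>.35)];print('bowl',np.percentile(w,[0.3,99.7],axis=0).round(3))
for y in(-.25,-.3,-.35):
    b=w[np.abs(w[:,1]-y)<.02];print(y,np.percentile(b[:,0],[.5,99.5]))
for x in(.55,.62,.68):
    b=w[np.abs(w[:,0]-x)<.02];print(x,np.percentile(b[:,1],[.5,99.5]))
t=A[(A[:,2]>.08)&(A[:,2]<.2)&(A[:,1]<-.15)&(A[:,1]>-.6)&(A[:,0]>.5)&(A[:,0]<.85)];print('tap',np.percentile(t,[1,99],axis=0).round(3))
E
```

```text
scene 244 [0.6448 0.1561 0.0597] 1.112665037542502
scene 228 [0.6651 0.2288 0.0598] 1.156596915166143
scene 219 [0.7223 0.1736 0.0596] 1.1308316448158433
scene near 137 [0.4185 0.0808 0.0166] [0.412 0.043 0.012] [0.426 0.12  0.022]
scene far 95 [0.4701 0.089  0.0163] [ 0.449 -0.027  0.012] [0.475 0.125 0.022]
side 224 [0.6439 0.1575 0.063 ] 1.5221535224241205
side 207 [0.6639 0.2307 0.0626] 1.6123489043034416
side 210 [0.7216 0.1758 0.0635] 1.4887903991314781
side near 78 [0.4203 0.0767 0.0204] [0.412 0.003 0.012] [0.439 0.119 0.028]
side far 78 [0.47   0.0734 0.0203] [ 0.45  -0.029  0.012] [0.477 0.124 0.028]
side red tips
[193 181   5   7   9] [195.22222222 184.        ] [0.4769 0.1794 0.0231]
[166 198   1   1   1] [166. 198.] [0.395  0.1876 0.0187]
[167 200   4   4   6] [168.16666667 201.5       ] [0.3944 0.1759 0.0202]
floor [[ 0.041 -0.441 -0.168]
 [ 0.818  0.398 -0.131]]
bowl [[ 0.35  -0.464 -0.198]
 [ 0.835  0.397 -0.02 ]]
-0.25 [0.35028909 0.83427017]
-0.3 [0.35041472 0.83483881]
-0.35 [0.35034808 0.83468418]
0.55 [-0.45691036 -0.11831433]
0.62 [-0.4643751 -0.1177384]
0.68 [-0.46371766 -0.11822337]
tap [[ 0.682 -0.455  0.082]
 [ 0.843 -0.28   0.169]]
```

Emit:
send_rows:
  series:
    - [[0.03,0.12,0],[0,0,0.01],1]
    - [[0.06,0.25,0],[0,0,0.02],1]
    - [[0.09,0.38,0],[0,0,0.03],1]
    - [[0.12,0.5,-0.01],[0,0,0.04],1]
    - [[0.15,0.62,-0.02],[0,0,0.05],1]
    - [[0.18,0.75,-0.03],[0,0,0.06],1]
    - [[0.21,0.88,-0.04],[0,0,0.07],1]

```text
time: 0.73
ee_pos: [0.3344, -0.364, 0.2208]
eef_rot: [-0.0, 0.902, 0.431, 0.0]
contact_force: [0.6, 0.3, 0.7]
finger_gap: 0.0855
```

Emit:
send_rows:
  series:
    - [[0.03,0.12,0],[0,0,0.01],1]
    - [[0.06,0.25,0],[0,0,0.02],1]
    - [[0.09,0.38,0],[0,0,0.03],1]
    - [[0.12,0.5,-0.01],[0,0,0.04],1]
    - [[0.15,0.62,-0.02],[0,0,0.05],1]
    - [[0.18,0.75,-0.03],[0,0,0.06],1]
    - [[0.21,0.88,-0.04],[0,0,0.07],1]

```text
time: 1.32
ee_pos: [0.3869, -0.1441, 0.2111]
eef_rot: [0.0, 0.787, 0.617, 0.0]
contact_force: [0.1, -0.1, 0.2]
finger_gap: 0.0853
```

Emit:
send_rows:
  series:
    - [[0.03,0.12,0],[0,0,0.01],1]
    - [[0.06,0.25,0],[0,0,0.02],1]
    - [[0.09,0.38,0],[0,0,0.03],1]
    - [[0.12,0.5,-0.01],[0,0,0.04],1]
    - [[0.15,0.62,-0.02],[0,0,0.05],1]
    - [[0.18,0.75,-0.03],[0,0,0.058],1]
    - [[0.22,0.85,-0.04],[0,0,0.058],1]
    - [[0.22,0.85,-0.04],[0,0,0.058],1]
    - [[0.22,0.85,-0.04],[0,0,0.058],1]

```text
time: 2.07
ee_pos: [0.4417, 0.0679, 0.2008]
eef_rot: [-0.0, 0.662, 0.75, -0.001]
contact_force: [-0.8, 0.3, 0.3]
finger_gap: 0.0853
```

```bash
python3 - <<'E'
from h import *
d=snap('wrist','w1');s=telemetry.observe();print(s['time'],s['ee_pos'],s['eef_rot'],s['joints'])
print(RM(s['eef_rot']),d['origin'])
E
```

```text
2.1167 [0.44168259 0.0670488  0.20093413] [-2.21643665e-04  6.62199288e-01  7.49327567e-01 -5.01338820e-04] [ 3.06488982e-02 -3.26854041e-01  2.11771833e+00 -4.37503883e-04
  1.35173809e+00 -9.25519056e-02]
[[-1.22984107e-01  9.92408140e-01 -9.96139835e-04]
 [ 9.92408585e-01  1.22983702e-01 -4.57789442e-04]
 [-3.31805004e-04 -1.04487855e-03 -9.99999399e-01]] [0.43158943 0.14821271 0.3425652 ]
```

View pics/w1.png

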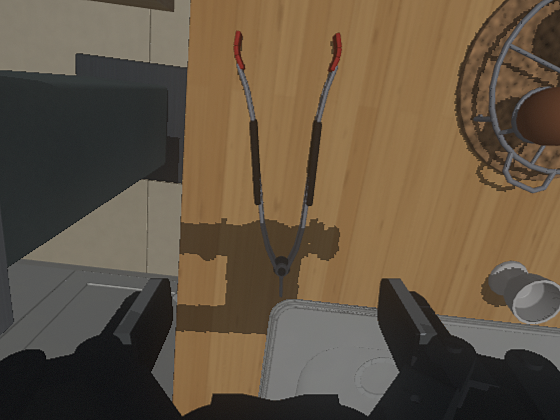

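The wrist view shows the tongs' red scoops at (238,50) and (337,50). The grips are at (255,162) and (315,162) and the hinge is at (281,267).

```bash
cat > tong.py <<'E'
from h import *
d=pickle.load(open('w1.pkl','rb'));W=pts(d);c=d['color'].astype(int)
red=(c[...,0]>90)&(c[...,1]<70)&(c[...,2]<70);blk=(c.max(-1)<60)
rc=[];gc=[]
for nm,m,box in(('red',red,(200,20,370,90)),('blk',blk,(235,100,340,215))):
    r=np.zeros_like(m);r[box[1]:box[3],box[0]:box[2]]=1;m=m&r
    n,l,st,ce=cv2.connectedComponentsWithStats(m.astype(np.uint8))
    for i in range(1,n):
        if st[i,4]<60: continue
        P=W[l==i];vs,us=np.where(l==i)
        # top-surface points
        T=P[P[:,2]>np.nanpercentile(P[:,2],60)-.004]
        rr=np.array([ray(d,u,v,.022)[:2] for u,v in zip(us,vs)])
        k='%s'%nm; cen=(rr.min(0)+rr.max(0))/2
        print(nm,st[i],'ray mid',cen.round(4),'ymin/max',rr.min(0).round(4),rr.max(0).round(4),'depth med',np.nanmedian(P,0).round(4),'T',T.mean(0).round(4))
        (rc if nm=='red' else gc).append(rr.mean(0))
print('hinge',ray(d,281,267,.022),W[267,281])
rc,gc=map(np.array,(rc,gc));a=rc.mean(0)-gc.mean(0);print('mid red',rc.mean(0),'mid grip',gc.mean(0),'az',np.degrees(np.arctan2(a[1],a[0])),'perp az',np.degrees(np.arctan2(*(gc[0]-gc[1])[::-1])))
E
python3 tong.py
```

```text
red [234  31  10  38 167] ray mid [0.3984 0.1753] ymin/max [0.3937 0.1615] [0.403  0.1891] depth med [0.3963 0.1758 0.0195] T [0.3966 0.176  0.0195]
red [331  33  11  38 169] ray mid [0.4782 0.1836] ymin/max [0.4751 0.1695] [0.4814 0.1977] depth med [0.4787 0.1847 0.0195] T [0.4787 0.1843 0.0194]
blk [304 115  18  91 697] ray mid [0.4731 0.0912] ymin/max [0.4679 0.0503] [0.4783 0.1321] depth med [0.4731 0.0913 0.0207] T [0.4737 0.0902 0.0208]
blk [250 119  11  86 590] ray mid [0.4218 0.0837] ymin/max [0.4134 0.0453] [0.4302 0.1221] depth med [0.4214 0.0861 0.0208] T [0.4214 0.0846 0.0208]
hinge [ 0.45836979 -0.01685434  0.022     ] [ 0.45843889 -0.01728024  0.02117289]
mid red [0.43766902 0.17998987] mid grip [0.44725804 0.08846143] az 95.98079734415843 perp az 6.0736487250938
```

```bash
python3 - <<'E'
from h import *
d=pickle.load(open('w1.pkl','rb'));W=pts(d);s=telemetry.observe()
Rm=RM(s['eef_rot']);L=(W-s['ee_pos'])@Rm
m=(d['range_z']>0)&(d['range_z']<.2)
for lo,hi in((0,280),(280,560)):
    mm=m.copy();mm[:,:lo]=0;mm[:,hi:]=0
    P=L[mm];t=P[P[:,2]>P[:,2].max()-.006];print(P[:,2].max(),t.mean(0),t.min(0),t.max(0))
E
```

```text
-0.011687712287304641 [ 0.00250558 -0.04342284 -0.01539384] [-0.01037119 -0.04968742 -0.01763772] [ 0.01182453 -0.04223902 -0.01168771]
-0.011562293753551714 [ 0.00288046  0.04324098 -0.01527718] [-0.00986477  0.04216484 -0.01755165] [ 0.01186732  0.04894502 -0.01156229]
```

Emit:
send_rows:
  series:
    - [[0.01,0.04,-0.05],[0,0,-0.003],1]
    - [[0.021,0.087,-0.14],[0,0,-0.003],1]
    - [[0.021,0.087,-0.24],[0,0,-0.003],1]
    - [[0.021,0.087,-0.34],[0,0,-0.003],1]
    - [[0.021,0.087,-0.42],[0,0,-0.003],1]
    - [[0.021,0.087,-0.5],[0,0,-0.003],1]
    - [[0.021,0.087,-0.56],[0,0,-0.003],1]
    - [[0.021,0.087,-0.56],[0,0,-0.003],1]
    - [[0.021,0.087,-0.56],[0,0,-0.003],1]

```text
time: 2.87
ee_pos: [0.4465, 0.0876, 0.0608]
eef_rot: [-0.001, 0.67, 0.742, -0.001]
contact_force: [0.2, 0.3, -0.2]
finger_gap: 0.0856
```

```bash
python3 - <<'E'
from h import *
d=snap('wrist','w2');s=telemetry.observe();print(s['time'],s['ee_pos'],s['eef_rot'])
E
```

```text
2.9167 [0.44760342 0.0878338  0.06199371] [2.45065899e-04 6.70230769e-01 7.42152694e-01 1.89577963e-04]
```

View pics/w2.png

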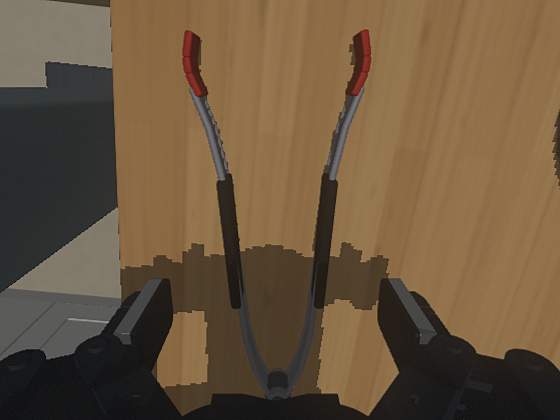

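The wrist view shows the grips at about (230,240) and (326,240), both between the open fingers. I'll re-measure before the final descent.

```bash
sed -e "s/w1.pkl/w2.pkl/; s/(200,20,370,90)/(170,20,390,105)/; s/(235,100,340,215)/(205,170,345,320)/; s/281,267/279,376/g" tong.py > t2.py; python3 t2.py
```

```text
red [352  29  19  67 504] ray mid [0.4776 0.184 ] ymin/max [0.4742 0.1697] [0.4811 0.1983] depth med [0.4786 0.1849 0.0196] T [0.4786 0.1847 0.0196]
red [182  30  20  66 503] ray mid [0.3986 0.1758] ymin/max [0.3938 0.1619] [0.4033 0.1897] depth med [0.3963 0.1759 0.0195] T [0.3966 0.176  0.0195]
blk [ 217  172   32  148 2153] ray mid [0.4243 0.0821] ymin/max [0.4131 0.0384] [0.4355 0.1257] depth med [0.4224 0.0824 0.0204] T [0.422  0.0824 0.0206]
blk [ 306  172   32  148 2130] ray mid [0.4724 0.0868] ymin/max [0.4666 0.0424] [0.4782 0.1311] depth med [0.4725 0.0898 0.0205] T [0.4734 0.089  0.0206]
hinge [ 0.45807941 -0.00098004  0.022     ] [ 0.45284333  0.06288484 -0.00104569]
mid red [0.43763437 0.18020946] mid grip [0.44766552 0.08679604] az 96.12918720205947 perp az -172.4897621136575
```

Emit:
send_rows:
  series:
    - [[0,0,-0.06],[0,0,0],1]
    - [[0,0,-0.12],[0,0,0],1]
    - [[0,0,-0.17],[0,0,0],1]
    - [[0,0,-0.21],[0,0,0],1]
    - [[0,0,-0.224],[0,0,0],0.9]
    - [[0,0,-0.224],[0,0,0],0.8]
    - [[0,0,-0.224],[0,0,0],0.7]
    - [[0,0,-0.224],[0,0,0],0.61]
    - [[0,0,-0.224],[0,0,0],0.61]
    - [[0,0,-0.224],[0,0,0],0.61]
  squeeze: 40

```text
time: 3.75
ee_pos: [0.4494, 0.0889, 0.0076]
eef_rot: [0.001, 0.67, 0.743, 0.002]
contact_force: [0.4, 0.2, 5.7]
finger_gap: 0.0521
```

Emit:
send_rows:
  series:
    - [[0,0,0],[0,0,0],0.61]
    - [[0,0,0],[0,0,0],0.61]
    - [[0,0,0],[0,0,0],0.61]
    - [[0,0,0],[0,0,0],0.61]

```text
time: 4.08
ee_pos: [0.4494, 0.0889, 0.0076]
eef_rot: [0.001, 0.67, 0.743, 0.002]
contact_force: [-0.3, 1.0, 5.4]
finger_gap: 0.0521
```

```bash
python3 - <<'E'
from h import *
d=snap('wrist','w3');s=telemetry.observe();print(s['time'],s['ee_pos'],s['eef_rot'],s['finger_gap'],s['contact_force'])
E
```

```text
4.1333 [0.44943429 0.0888939  0.0076037 ] [0.0014637  0.66971916 0.74261108 0.00169546] 0.05217571567780375 [0.52928435 0.26844661 6.54866769]
```

View pics/w3.png

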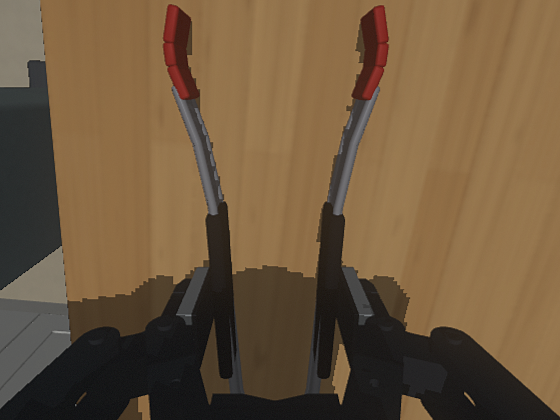

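The grips are held between the pads at 52 mm, with the scoops at (177,50) and (374,50). Now I'll lift.

Emit:
send_rows:
  series:
    - [[0,0,0.03],[0,0,0],0.61]
    - [[0,0,0.08],[0,0,0],0.61]
    - [[0,0,0.14],[0,0,0],0.61]
    - [[0,0,0.2],[0,0,0],0.61]
    - [[0,0,0.26],[0,0,0],0.61]
    - [[0,0,0.32],[0,0,0],0.61]
    - [[0,0,0.37],[0,0,0],0.61]
    - [[0,0,0.4],[0,0,0],0.61]
    - [[0,0,0.4],[0,0,0],0.61]
    - [[0,0,0.4],[0,0,0],0.61]

```text
time: 4.97
ee_pos: [0.4473, 0.0886, 0.1056]
eef_rot: [0.0, 0.67, 0.743, 0.0]
contact_force: [-0.6, 0.1, -1.2]
finger_gap: 0.0522
```

```bash
cat > tip.py <<'E'
from h import *
import sys
tag=sys.argv[1]
d=snap('wrist',tag);s=telemetry.observe();print(s['time'],s['ee_pos'],s['eef_rot'],s['finger_gap'],s['contact_force'])
W=pts(d);L=(W-s['ee_pos'])@RM(s['eef_rot']);c=d['color'].astype(int)
red=(c[...,0]>80)&(c[...,1]<60)&(c[...,2]<60)&(d['range_z']<.25)
n,l,st,ce=cv2.connectedComponentsWithStats(red.astype(np.uint8))
for i in range(1,n):
    if st[i,4]<100: continue
    P=L[l==i];print(st[i],'local min',np.nanmin(P,0).round(4),'max',np.nanmax(P,0).round(4),'med',np.nanmedian(P,0).round(4),'worldmed',np.nanmedian(W[l==i],0).round(4))
E
python3 tip.py w4
python3 - <<'E'
from h import *
snap('scene','s4')
E
```

```text
5.0167 [0.44672867 0.08858046 0.1047893 ] [-2.96084052e-04  6.69688161e-01  7.42642296e-01 -3.16045045e-04] 0.05240615173794382 [-0.15975282 -0.5392143  -0.50532812]
[ 158    1   29  100 1145] local min [ 0.0776 -0.0367 -0.0203] max [ 0.1067 -0.0288 -0.0151] med [ 0.0929 -0.0334 -0.0177] worldmed [0.4037 0.1775 0.1225]
[ 364    2   29   99 1155] local min [ 0.0776  0.0302 -0.0204] max [0.1066 0.0749 0.1061] med [ 0.0929  0.0346 -0.0177] worldmed [0.4716 0.1846 0.1225]
```

View pics/w4.png

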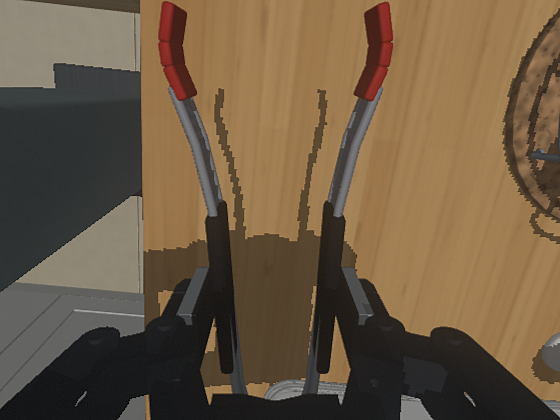

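View pics/s4.png

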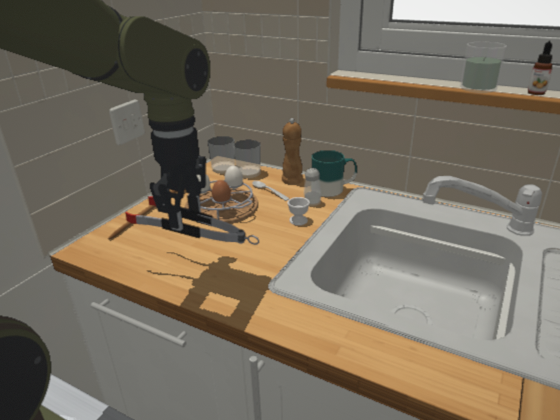

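Both views show the tongs clear of the worktop and about level, with the scoops at (173,50) and (377,50) in the wrist view. I'll check their height and tilt relative to the tool.

```bash
python3 - <<'E'
from h import *
for tag,pos,q in(('w3',[0.44943429,0.0888939,0.0076037],[0.0014637,0.66971916,0.74261108,0.00169546]),('w4',[0.44672867,0.08858046,0.1047893],[-2.96e-4,.669688,.742642,-3.16e-4])):
    d=pickle.load(open(tag+'.pkl','rb'));W=pts(d);L=(W-np.array(pos))@RM(q)
    print(tag,'cam local',(np.array(d['origin'])-pos)@RM(q))
    for x in np.arange(.01,.11,.01):
        o=[]
        for s in(-1,1):
            m=(abs(L[...,0]-x)<.003)&(s*L[...,1]>.008)&(s*L[...,1]<.042)&(abs(L[...,2]+.012)<.02)
            if tag=='w3': m&=W[...,2]>.008
            P=L[m]
            o+= [len(P)]+(list(np.percentile(P,15,axis=0)[[2]].round(4))+[P[:,1].mean().round(4)] if len(P) else [])
        print(round(x,2),o)
E
```

```text
w3 cam local [ 0.08092829 -0.00021455 -0.14180681]
0.01 [1005, np.float64(-0.0284), np.float64(-0.028), 992, np.float64(-0.0283), np.float64(0.0276)]
0.02 [284, np.float64(-0.014), np.float64(-0.0228), 280, np.float64(-0.0138), np.float64(0.0224)]
0.03 [296, np.float64(-0.0138), np.float64(-0.023), 293, np.float64(-0.0138), np.float64(0.0227)]
0.04 [176, np.float64(-0.0121), np.float64(-0.0244), 183, np.float64(-0.0119), np.float64(0.0241)]
0.05 [189, np.float64(-0.0122), np.float64(-0.0261), 197, np.float64(-0.0121), np.float64(0.0259)]
0.06 [201, np.float64(-0.0121), np.float64(-0.0278), 204, np.float64(-0.0121), np.float64(0.0277)]
0.07 [228, np.float64(-0.0121), np.float64(-0.0305), 235, np.float64(-0.012), np.float64(0.0305)]
0.08 [361, np.float64(-0.0124), np.float64(-0.0321), 369, np.float64(-0.0121), np.float64(0.0321)]
0.09 [348, np.float64(-0.0124), np.float64(-0.0343), 356, np.float64(-0.0122), np.float64(0.0344)]
0.1 [416, np.float64(-0.0125), np.float64(-0.0336), 428, np.float64(-0.0123), np.float64(0.0337)]
w4 cam local [ 8.09259090e-02  1.08376003e-04 -1.42605191e-01]

[... 284 characters left out ...]
64(0.0229)]
0.04 [270, np.float64(-0.0144), np.float64(-0.0236), 264, np.float64(-0.0146), np.float64(0.0243)]
0.05 [293, np.float64(-0.0151), np.float64(-0.0253), 299, np.float64(-0.015), np.float64(0.026)]
0.06 [316, np.float64(-0.0157), np.float64(-0.027), 319, np.float64(-0.0158), np.float64(0.0278)]
0.07 [365, np.float64(-0.0163), np.float64(-0.0297), 365, np.float64(-0.0163), np.float64(0.0306)]
0.08 [452, np.float64(-0.0173), np.float64(-0.0314), 454, np.float64(-0.0174), np.float64(0.0323)]
0.09 [473, np.float64(-0.0179), np.float64(-0.0336), 482, np.float64(-0.0179), np.float64(0.0346)]
0.1 [542, np.float64(-0.0185), np.float64(-0.0329), 557, np.float64(-0.0186), np.float64(0.0339)]
```

Emit:
send_rows:
  series:
    - [[0.03,-0.01,0],[0,0,-0.01],0.61]
    - [[0.07,-0.03,0],[0,0,-0.025],0.61]
    - [[0.12,-0.05,0],[0,0,-0.043],0.61]
    - [[0.17,-0.07,0],[0,0,-0.06],0.61]
    - [[0.22,-0.1,0],[0,0,-0.08],0.61]
    - [[0.27,-0.12,0],[0,0,-0.1],0.61]
    - [[0.32,-0.14,0],[0,0,-0.12],0.61]
    - [[0.35,-0.16,0],[0,0,-0.132],0.61]
    - [[0.362,-0.161,0],[0,0,-0.14],0.61]
    - [[0.362,-0.161,0],[0,0,-0.14],0.61]

```text
time: 5.9
ee_pos: [0.5376, 0.048, 0.104]
eef_rot: [-0.0, 0.922, 0.386, -0.001]
contact_force: [0.1, 0.3, -0.9]
finger_gap: 0.0521
```

Emit:
send_rows:
  series:
    - [[0,0,-0.03],[0,0,0],0.61]
    - [[0,0,-0.07],[0,0,0],0.61]
    - [[0,0,-0.11],[0,0,0],0.61]
    - [[0,0,-0.15],[0,0,0],0.61]
    - [[0,0,-0.18],[0,0,0],0.61]
    - [[0,0,-0.2],[0,0,0],0.61]
    - [[0,0,-0.202],[0,0,0],0.61]
    - [[0,0,-0.202],[0,0,0],0.61]

```text
time: 6.57
ee_pos: [0.5375, 0.0484, 0.0543]
eef_rot: [-0.0, 0.922, 0.387, -0.0]
contact_force: [-0.3, 0.1, -1.3]
finger_gap: 0.0522
```

```bash
python3 tip.py w5; python3 - <<'E'
from h import *
snap('scene','s5');d=pickle.load(open('w5.pkl','rb'))
s=telemetry.observe();W=pts(d)
from scipy.optimize import least_squares
c=d['color'].astype(int)
def fit(P,s):
    f=lambda p:np.sqrt(((P[:,0]-p[0])/.022)**2+((P[:,1]-p[1])/.022)**2+((P[:,2]-p[2])/.029)**2)-1
    r=least_squares(f,[*s,.063],loss='soft_l1',f_scale=.1);return r.x.round(4),len(P),abs(f(r.x)).mean()*22
V=W.reshape(-1,3)
for e in([.6445,.157],[.6645,.230],[.722,.1747]):
    P=V[(V[:,2]>.055)&(V[:,2]<.1)&(np.hypot(*(V[:,:2]-e).T)<.027)]
    if len(P)>50: print(fit(P,e))
E
```

```text
6.6167 [0.53797536 0.04837943 0.05498243] [7.20401094e-05 9.22132979e-01 3.86873023e-01 1.66183262e-04] 0.052402233098577375 [ 0.15729175  1.00910105 -1.09140648]
[ 158    1   28  100 1125] local min [ 0.0774 -0.0376 -0.0202] max [ 0.1062 -0.0297 -0.0138] med [ 0.0928 -0.0341 -0.0169] worldmed [0.5777 0.1393 0.0719]
[ 358    2   36  100 1304] local min [ 0.077   0.0296 -0.0191] max [0.1114 0.0587 0.0558] med [ 0.0909  0.0337 -0.0166] worldmed [0.6267 0.0887 0.0716]
```

View pics/w5.png

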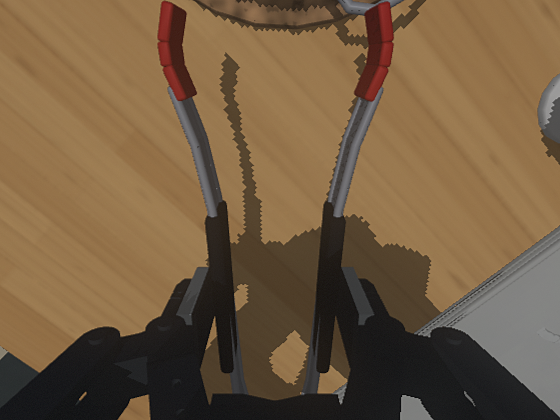

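View pics/s5.png

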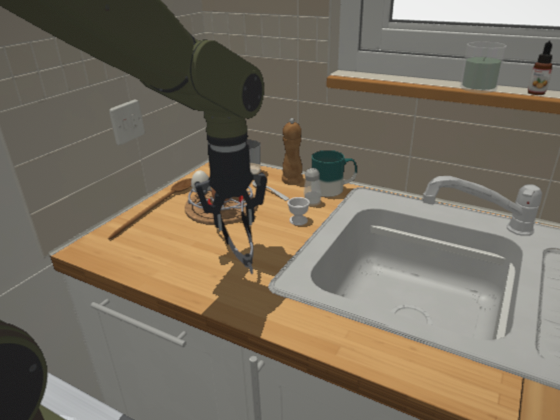

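The wrist view shows the scoops open at (170,50) and (377,50), with the rack edge just ahead at the top. I'll advance most of the way, then look again.

Emit:
send_rows:
  series:
    - [[0.01,0.01,0],[0,0,0],0.61]
    - [[0.03,0.03,0],[0,0,0],0.61]
    - [[0.055,0.055,0],[0,0,0],0.61]
    - [[0.08,0.08,0],[0,0,0],0.61]
    - [[0.1,0.102,0],[0,0,0],0.61]
    - [[0.112,0.114,0],[0,0,0],0.61]
    - [[0.112,0.114,0],[0,0,0],0.61]

```text
time: 7.25
ee_pos: [0.5666, 0.0777, 0.0549]
eef_rot: [0.0, 0.922, 0.387, 0.0]
contact_force: [0.3, 0.1, -1.2]
finger_gap: 0.0519
```

```bash
python3 tip.py w6; python3 - <<'E'
from h import *
d=pickle.load(open('w6.pkl','rb'));snap('side','d6')
s=telemetry.observe();W=pts(d);L=(W-s['ee_pos'])@RM(s['eef_rot'])
from scipy.optimize import least_squares
P=W.reshape(-1,3);e=[.6445,.157]
P=P[(P[:,2]>.055)&(P[:,2]<.1)&(np.hypot(*(P[:,:2]-e).T)<.027)]
c=d['color'].astype(int);m=(c[...,0]>c[...,2]*1.6)&(c[...,1]>25)&(W[...,2]>.05)&(W[...,2]<.1)&(np.hypot(W[...,0]-e[0],W[...,1]-e[1])<.028);P=W[m]
f=lambda p:np.sqrt(((P[:,0]-p[0])/.022)**2+((P[:,1]-p[1])/.022)**2+((P[:,2]-p[2])/.029)**2)-1
r=least_squares(f,[*e,.063],loss='soft_l1',f_scale=.1);print(r.x,len(P),'local',(r.x-s['ee_pos'])@RM(s['eef_rot']))
E
```

```text
7.3 [0.56608005 0.07734659 0.05473951] [ 9.14855922e-06  9.21988857e-01  3.87216399e-01 -8.85503796e-05] 0.0525560810782931 [-0.46582667  0.13038433 -1.13886815]
[ 158    1   28  100 1147] local min [ 0.0783 -0.0372 -0.0206] max [ 0.1073 -0.0293 -0.0151] med [ 0.0939 -0.0336 -0.0177] worldmed [0.6069 0.1689 0.0724]
[ 213    0  119   48 1622] local min [ 0.094  -0.0193 -0.0314] max [ 0.1083  0.0166 -0.0115] med [ 0.0982  0.0003 -0.026 ] worldmed [0.6334 0.1456 0.0807]
[ 363    2   31   99 1266] local min [ 0.0783  0.0299 -0.0203] max [0.1177 0.0564 0.0472] med [ 0.0928  0.0343 -0.0175] worldmed [0.6565 0.1186 0.0722]
[0.64478058 0.15625559 0.06088731] 6882 local [ 0.11187921  0.00096422 -0.00628665]
```

View pics/w6.png

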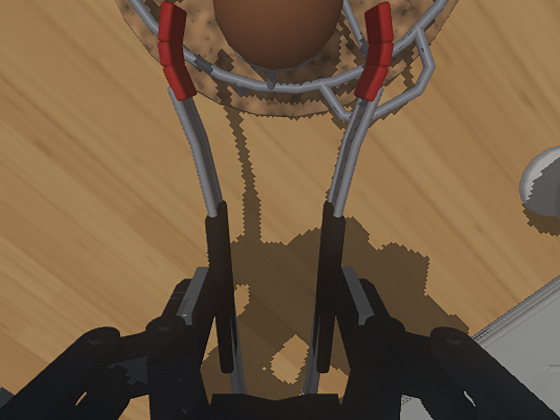

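View pics/d6.png

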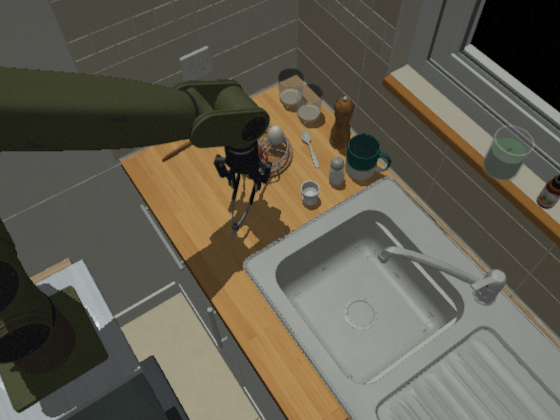

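The egg at (278,30) sits midway between the scoops, 1 mm off laterally. I'll advance the last 19 mm and close.

Emit:
send_rows:
  series:
    - [[0.012,0.012,0],[0,0,0],0.61]
    - [[0.028,0.028,0],[0,0,0],0.61]
    - [[0.045,0.045,0],[0,0,0],0.61]
    - [[0.053,0.054,0],[0,0,0],0.61]
    - [[0.053,0.054,0],[0,0,0],0.61]
    - [[0.053,0.054,0],[0,0,0],0.61]

```text
time: 7.85
ee_pos: [0.5791, 0.0905, 0.0548]
eef_rot: [0.0, 0.922, 0.387, -0.0]
contact_force: [-0.2, 0.1, -1.5]
finger_gap: 0.0521
```

```bash
python3 tip.py w7
```

```text
7.9 [0.57893924 0.09040622 0.05472542] [-1.17139706e-05  9.22119943e-01  3.86904107e-01 -1.47294434e-04] 0.05246528547279606 [ 0.46842869 -0.16712322 -1.82522513]
[ 157    1   30  100 1161] local min [ 0.0779 -0.0556 -0.0209] max [ 0.1069 -0.0294  0.0451] med [ 0.0933 -0.0337 -0.0176] worldmed [0.6194 0.1815 0.0723]
[ 216    0  120  113 1306] local min [ 0.0743 -0.0193 -0.0291] max [ 0.1075  0.0191 -0.0122] med [ 0.0814  0.0087 -0.0235] worldmed [0.6407 0.1441 0.0782]
[ 354    2   40   99 1501] local min [ 0.0779  0.0295 -0.0202] max [0.1173 0.057  0.0465] med [ 0.0899  0.0339 -0.0172] worldmed [0.6671 0.1302 0.0719]
```

View pics/w7.png

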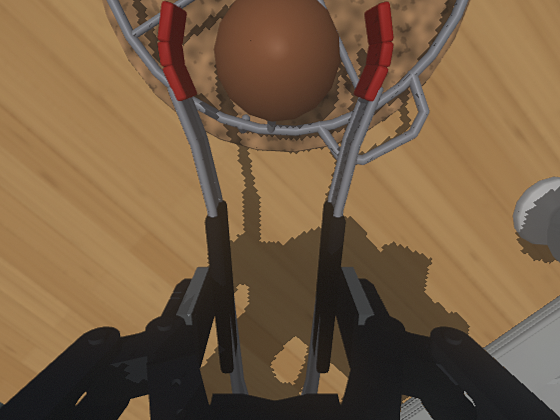

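The egg at (277,57) lies midway between the scoops at (172,50) and (378,50). Closing.

Emit:
send_rows:
  series:
    - [[0,0,0],[0,0,0],0.58]
    - [[0,0,0],[0,0,0],0.55]
    - [[0,0,0],[0,0,0],0.52]
    - [[0,0,0],[0,0,0],0.5]
    - [[0,0,0],[0,0,0],0.48]
    - [[0,0,0],[0,0,0],0.46]
    - [[0,0,0],[0,0,0],0.44]
    - [[0,0,0],[0,0,0],0.42]
    - [[0,0,0],[0,0,0],0.4]
    - [[0,0,0],[0,0,0],0.4]
  squeeze: 40

```text
time: 8.73
ee_pos: [0.5791, 0.0903, 0.0549]
eef_rot: [0.0, 0.922, 0.387, 0.0]
contact_force: [0.4, -1.6, -1.2]
finger_gap: 0.0377
```

Emit:
send_rows:
  series:
    - [[0,0,0],[0,0,0],0.38]
    - [[0,0,0],[0,0,0],0.38]
    - [[0,0,0],[0,0,0],0.38]

```text
time: 8.98
ee_pos: [0.5791, 0.0903, 0.0549]
eef_rot: [0.0, 0.922, 0.387, 0.0]
contact_force: [0.5, -0.6, -1.2]
finger_gap: 0.0379
```

```bash
python3 tip.py w8
```

```text
9.0333 [0.57910815 0.09030478 0.05489717] [1.06107788e-04 9.22158367e-01 3.86812520e-01 9.92689834e-05] 0.03793870975845822 [ 0.95156024 -0.98812792 -0.91258321]
[ 216    0  119  112 1505] local min [ 0.0744 -0.0194 -0.03  ] max [ 0.1071  0.0187 -0.0122] med [ 0.0823  0.009  -0.0241] worldmed [0.6416 0.1449 0.079 ]
[ 198    2   23   98 1088] local min [ 0.0779 -0.0251 -0.0164] max [ 0.1072 -0.0183 -0.0115] med [ 0.0936 -0.0218 -0.0141] worldmed [0.6282 0.1733 0.069 ]
[ 330    3   26   97 1157] local min [ 0.0779  0.0194 -0.0165] max [0.1182 0.0388 0.0467] med [ 0.0932  0.0229 -0.0142] worldmed [0.6618 0.1397 0.0691]
```

View pics/w8.png

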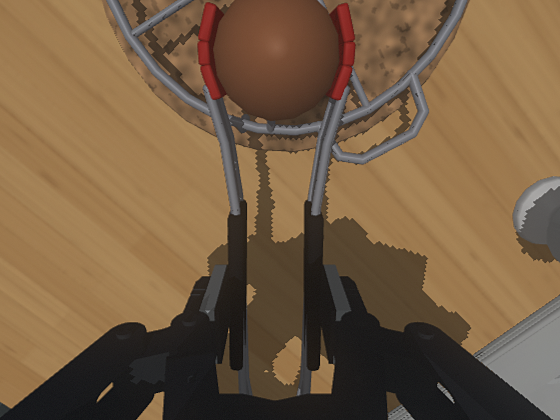

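Both scoops are on the egg, at (208,50) and (343,50), and the gap stalled at 37.9 mm. I'll lift slowly.

Emit:
send_rows:
  series:
    - [[0,0,0.01],[0,0,0],0.38]
    - [[0,0,0.03],[0,0,0],0.38]
    - [[0,0,0.06],[0,0,0],0.38]
    - [[0,0,0.1],[0,0,0],0.38]
    - [[0,0,0.15],[0,0,0],0.38]
    - [[0,0,0.2],[0,0,0],0.38]
    - [[0,0,0.25],[0,0,0],0.38]
    - [[0,0,0.3],[0,0,0],0.38]
    - [[0,0,0.34],[0,0,0],0.38]
    - [[0,0,0.36],[0,0,0],0.38]

```text
time: 9.87
ee_pos: [0.5801, 0.0905, 0.1476]
eef_rot: [0.001, 0.922, 0.387, 0.002]
contact_force: [0.2, 0.4, -0.9]
finger_gap: 0.0375
```

```bash
python3 tip.py w9; python3 -c "
from h import *
snap('scene','s9')"
```

```text
9.9167 [0.58029839 0.09048144 0.14783717] [6.36698060e-04 9.22145797e-01 3.86837254e-01 1.91393960e-03] 0.03767472756972905 [ 0.98873059  1.06071034 -0.73305928]
[ 213    0  119  109 1827] local min [ 0.0752 -0.0203 -0.0302] max [ 0.1072  0.0175 -0.0118] med [ 0.0835  0.0076 -0.024 ] worldmed [0.6422 0.1466 0.1721]
[ 197    3   24   97 1072] local min [ 0.0778 -0.0257 -0.0151] max [ 0.1069 -0.0186 -0.0101] med [ 0.0934 -0.0222 -0.0128] worldmed [0.629  0.1736 0.1608]
[ 331    3   23   97 1098] local min [ 0.0777  0.0192 -0.0154] max [0.134  0.051  0.1391] med [ 0.0932  0.0227 -0.0128] worldmed [0.6626 0.1402 0.1609]
```

View pics/w9.png

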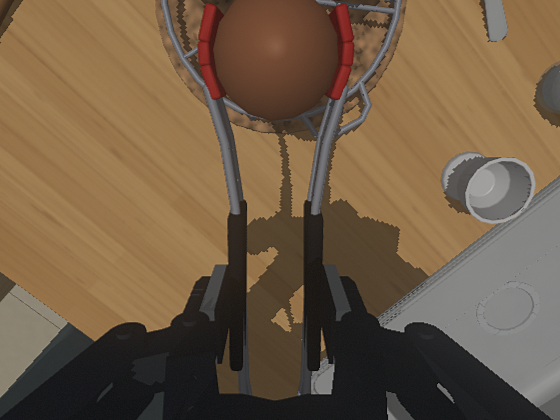

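View pics/s9.png

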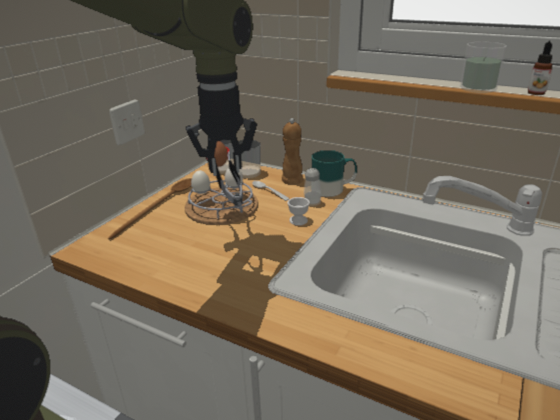

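The egg is out of the rack in the tongs, at (276,55) in the wrist view and (218,155) in the scene view. Both white eggs are in their seats. I'll confirm the bowl's extent before moving.

```bash
python3 - <<'E'
from h import *
for t in('scene0','side0'):
    A=pts(pickle.load(open(t+'.pkl','rb'))).reshape(-1,3)
    for y in(-.22,-.26,-.29,-.33):
        b=A[(abs(A[:,1]-y)<.015)&(A[:,2]<-.012)&(A[:,2]>-.17)&(A[:,0]>.47)&(A[:,0]<.95)];print(t,y,np.percentile(b[:,0],[1,99]).round(3))
    t_=A[(A[:,2]>.1)&(A[:,2]<.25)&(A[:,1]<-.2)&(A[:,1]>-.6)&(A[:,0]>.55)&(A[:,0]<.9)];i=t_[:,0].argsort()[:20];print('tap',t_[i].mean(0),t_.max(0), t_[t_[:,1].argsort()[-20:]].mean(0))
E
```

```text
scene0 -0.22 [0.674 0.836]
scene0 -0.26 [0.673 0.835]
scene0 -0.29 [0.673 0.836]
scene0 -0.33 [0.672 0.836]
tap [ 0.68118403 -0.29043551  0.12945617] [ 0.89330464 -0.27715878  0.16579374] [ 0.68701648 -0.27915187  0.13008395]
side0 -0.22 [0.541 0.833]
side0 -0.26 [0.541 0.833]
side0 -0.29 [0.541 0.829]
side0 -0.33 [0.542 0.833]
tap [ 0.68186806 -0.2884271   0.13460819] [ 0.89373246 -0.27700665  0.17217536] [ 0.6871292  -0.28043126  0.14189528]
```

Emit:
send_rows:
  series:
    - [[0,-0.02,0],[0,0,0],0.38]
    - [[-0.01,-0.06,0],[0,0,0],0.38]
    - [[-0.02,-0.12,0],[0,0,0],0.38]
    - [[-0.03,-0.2,0],[0,0,0],0.38]
    - [[-0.04,-0.29,0],[0,0,0],0.38]
    - [[-0.05,-0.38,0],[0,0,0],0.38]
    - [[-0.06,-0.47,0],[0,0,0],0.38]
    - [[-0.07,-0.56,0],[0,0,0],0.38]
    - [[-0.08,-0.65,0],[0,0,0],0.38]
    - [[-0.09,-0.74,0],[0,0,0],0.38]

```text
time: 10.8
ee_pos: [0.5552, -0.0963, 0.1436]
eef_rot: [-0.001, 0.922, 0.387, -0.001]
contact_force: [0.4, -0.7, -1.7]
finger_gap: 0.0379
```

Emit:
send_rows:
  series:
    - [[-0.01,-0.09,0],[0,0,0],0.38]
    - [[-0.03,-0.18,0],[0,0,0],0.38]
    - [[-0.04,-0.27,0],[0,0,0],0.38]
    - [[-0.05,-0.36,0],[0,0,0],0.38]
    - [[-0.07,-0.45,0],[0,0,0],0.38]
    - [[-0.08,-0.54,0],[0,0,0],0.38]
    - [[-0.09,-0.63,0],[0,0,0],0.38]
    - [[-0.1,-0.71,0],[0,0,0],0.38]
    - [[-0.11,-0.77,-0.01],[0,0,0],0.38]
    - [[-0.11,-0.8,-0.02],[0,0,0],0.38]

```text
time: 11.63
ee_pos: [0.5277, -0.2966, 0.1389]
eef_rot: [-0.0, 0.923, 0.386, -0.001]
contact_force: [0.3, -0.7, -1.0]
finger_gap: 0.0379
```

Emit:
send_rows:
  series:
    - [[0,0,-0.02],[0,0,0],0.38]
    - [[0,0,-0.05],[0,0,0],0.38]
    - [[0,0,-0.08],[0,0,0],0.38]
    - [[0,0,-0.1],[0,0,0],0.38]
    - [[0,0,-0.1],[0,0,0],0.38]
    - [[0,0,-0.1],[0,0,0],0.38]
    - [[0,0,-0.1],[0,0,0],0.38]

```text
time: 12.22
ee_pos: [0.5293, -0.2942, 0.115]
eef_rot: [0.0, 0.922, 0.387, 0.0]
contact_force: [0.1, 0.2, -1.1]
finger_gap: 0.0378
```

```bash
python3 tip.py w10; python3 - <<'E'
from h import *
snap('scene','s10');d=snap('side','d10')
for t in('s10','d10'):
    d=pickle.load(open(t+'.pkl','rb'));V=pts(d).reshape(-1,3)
    for e in([.6645,.230],[.722,.1747]):
        P=V[(V[:,2]>.06)&(V[:,2]<.1)&(np.hypot(*(V[:,:2]-e).T)<.03)];print(t,len(P),P.mean(0).round(4))
        V0=pts(pickle.load(open({'s10':'scene0','d10':'side0'}[t]+'.pkl','rb'))).reshape(-1,3);P=V0[(V0[:,2]>.06)&(V0[:,2]<.1)&(np.hypot(*(V0[:,:2]-e).T)<.03)];print('  before',len(P),P.mean(0).round(4))
E
```

```text
12.2667 [ 0.52941842 -0.29443874  0.11532163] [3.51108691e-04 9.22036904e-01 3.87101756e-01 2.35153613e-04] 0.03792228065173995 [-0.61781732  1.14508457 -2.12068225]
[ 213    0  120  109 1297] local min [ 0.0754 -0.0206 -0.0294] max [ 0.107   0.0175 -0.0112] med [ 0.0841  0.0083 -0.0228] worldmed [ 0.5916 -0.2385  0.1382]
[ 198    3   23   97 1033] local min [ 0.078  -0.0254 -0.0153] max [ 0.1071 -0.0187 -0.0104] med [ 0.0937 -0.0222 -0.0128] worldmed [ 0.5783 -0.2111  0.1281]
[ 331    3   23   97 1064] local min [ 0.078   0.019  -0.0152] max [ 0.107   0.0258 -0.0106] med [ 0.0934  0.0225 -0.0128] worldmed [ 0.6118 -0.2445  0.1281]
s10 229 [0.6555 0.2208 0.0744]
  before 228 [0.6551 0.2207 0.0746]
s10 222 [0.7119 0.1667 0.0745]
  before 219 [0.712  0.1663 0.0745]
d10 204 [0.6592 0.2215 0.0788]
  before 207 [0.659  0.2214 0.0787]
d10 212 [0.7158 0.1665 0.0787]
  before 210 [0.7159 0.1667 0.079 ]
```

View pics/w10.png

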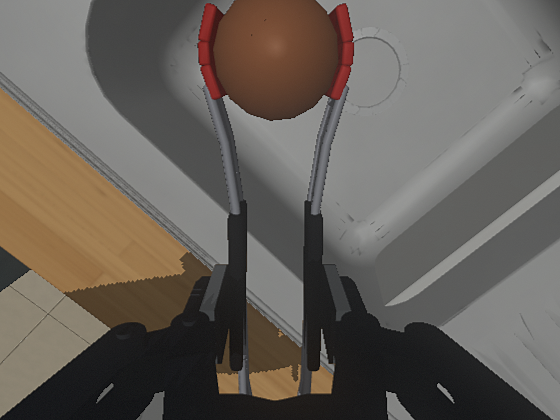

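View pics/s10.png

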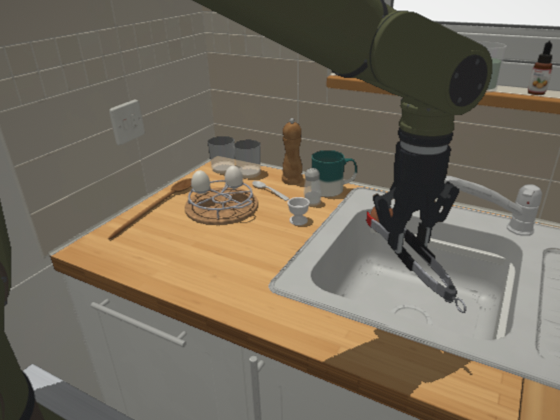

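View pics/d10.png

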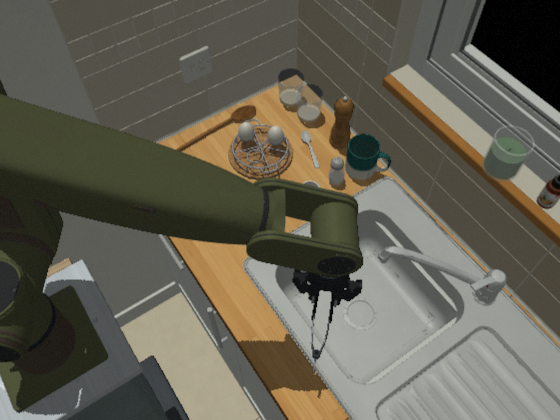

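The wrist view shows the egg at (276,55), still gripped, over the bowl floor. The scene view shows the white eggs at (200,182) and (234,176) as before. One last check is how far the egg is inside the mouth.

```bash
python3 - <<'E'
from h import *
A=pts(pickle.load(open('w10.pkl','rb'))).reshape(-1,3)
for y in(-.2,-.23,-.26):
    b=A[(abs(A[:,1]-y)<.01)&(A[:,0]>.47)];
    for z in(-.005,-.012,-.03): print(y,z,b[b[:,2]<z][:,0].min().round(4))
b=A[(abs(A[:,0]-.6)<.02)&(A[:,2]<-.012)];print(b[:,1].max(),b[:,2].min())
# cup, shaker before/after
for a,b in(('scene0','s10'),):
    c0=pickle.load(open(a+'.pkl','rb'))['color'].astype(int);c1=pickle.load(open(b+'.pkl','rb'))['color'].astype(int)
    for n,(x0,y0,x1,y1) in dict(cup=(286,195,312,227),shaker=(302,166,322,208),rack=(182,165,262,225)).items(): print(n,abs(c0-c1)[y0:y1,x0:x1].mean())
E
```

```text
-0.2 -0.005 0.5002
-0.2 -0.012 0.5007
-0.2 -0.03 0.5023
-0.23 -0.005 0.5
-0.23 -0.012 0.5008
-0.23 -0.03 0.5023
-0.26 -0.005 0.5002
-0.26 -0.012 0.5007
-0.26 -0.03 0.5026
-0.1268771388865787 -0.1526636200841327
cup 11.428285256410257
shaker 9.810714285714285
rack 15.698888888888888
```

```bash
python3 - <<'E'
from h import *
for t in('scene0','s10'):
    V=pts(pickle.load(open(t+'.pkl','rb'))).reshape(-1,3)
    for n,b in(('cup',(.64,-.05,.76,.03,.03,.06)),('shaker',(.74,-.07,.84,.02,.03,.1))):
        P=V[(V[:,0]>b[0])&(V[:,1]>b[1])&(V[:,0]<b[2])&(V[:,1]<b[3])&(V[:,2]>b[4])&(V[:,2]<b[5])];print(t,n,len(P),P.mean(0).round(4))
s=telemetry.observe();print(s['time'],s['finger_gap'],abs(s['dq']).max())
workorder.job_done()
E
```

```text
scene0 cup 271 [ 0.7022 -0.0104  0.0396]
scene0 shaker 731 [ 0.8068 -0.0099  0.0622]
s10 cup 269 [ 0.7022 -0.0106  0.0397]
s10 shaker 735 [ 0.8067 -0.0096  0.0625]
12.3667 0.03800848028820395 0.0022332836176649023
the job is handed in; nothing more can be done
```

I picked up the tongs by their grips, closed them on the brown egg and lifted it straight out of the rack. The egg is now held over the half of the sink bowl nearer the robot, still gripped. The job was handed in at 12.4 s; it reports no verdict.

**Egg position:** its middle is at about (0.595, -0.23, 0.12) m. That puts its underside about 90 mm above the rim, roughly 95 mm inside the near edge of the mouth and 100 mm inside the left edge.

**Grip:** the finger gap was steady at 38 mm, held open by the egg, and the arm was at rest.

**Other things:** the white eggs, egg cup and salt shaker measured within 0.5 mm of where they started.

**What was not perfect:**
- While I gripped the tongs, the fingertips pressed lightly on the worktop, at about 6 N.
- The tongs then sat pitched about 4° scoops-up in the fingers. This did not affect the hold on the egg.
- A crude picture comparison of the rack, cup and shaker showed some brightness change. I take it to be shadow and, at the rack, the missing brown egg, since the depth measurements showed no movement.
- The bowl's centre along x came out between about 0.65 and 0.68 m depending on the view. The egg is well inside the mouth and in its near half either way.

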